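# Latch the tin mixer's hatch

## Task

One of the two tin-roller mixers has its hatch shut but not latched: the long wing of its wing knob (the one with the steel pointer) lies roughly sideways, along the front edge of the hatch, instead of pointing out across it. Turn that knob clockwise, seen from above, until the long wing points squarely out over the front frame edge, so that the hidden tongue is fully behind the frame, then let go. Leave the other mixer's knob latched and the ink tin and the bottle where they stand.

Things in the scene. Friction and masses are not known exactly. Their poses are not given: they have to be found in the camera images.
- mixer_a: The unlatched mixer: fixed white housing 240 deep (x), 200 wide (y), 80 mm high. Origin: centre of underside; +x front to rear, +y left, z up; front roughly to the robot. Its shut hatch, aluminium, 126 x 136 mm, lies in the front half of the top, level with it; grey frame round it, front edge of its opening at x = -100 mm. Rear: two rubber rollers, brackets to 114 mm above the bench.
- wing_a_grip (a point): Wing knob to turn: vertical black blade 10 mm thick, 59 long (long wing 37 mm, short 22 from the axis), top 42 mm above the hatch, on a 4.5 mm high disc; steel pointer under the long wing. The hidden tongue lies below the long wing, 46 mm out from the axis. Point: on the axis (x = -66 mm, y = 0 of the mixer), 30 mm above the hatch, 110 above the bench; x axis along the long wing.
- wing_a (a joint): Angle of that knob, rad, growing clockwise from above. 0: long wing points to the mixer's -y; 1.571: long wing and tongue point to the mixer's -x, square across the front frame edge (latched). Starts between 0.1 and 0.5; stop at 1.64. Steady friction of 0.08 N m; it stays where it is left.
- mixer_b: The other mixer, identical, fixed, already latched; to the left or right of the first by chance. Same axes and sizes.
- wing_b (a joint): Angle of the latched mixer's wing knob, same build and meaning; starts between 1.5 and 1.62 and is to stay there.
- ink_tin_mid (a point): Bystander: black ink tin with lid, 86 mm across, 110 mm high, standing loose; point half-way up.
- blue_bottle_mid (a point): Bystander: black bottle with blue cap, 60 mm across, 140 mm high, standing loose; point half-way up.

How it is judged:
By the outcome, as a careful person would: the job done as asked, in the order asked, and still so for the second after the job is handed in, with the robot touching nothing.
It also fails if it takes over 32 s, if anything falls off the work surface, if the arm or the gripper's body presses on something with over 40 N, if the wrist force passes 120 N, or if a joint passes its speed limit or range.

## Robot

A 6-joint arm with a two-finger parallel gripper is mounted at the origin on the work surface. World frame = base frame: x ahead of the robot, y to its left, z up, the work surface at z = 0. Lengths are in m, angles in rad, forces in N, time in s.
With the tool pointing down it reaches from about 0.25 to 0.8 m from the base axis. Payload 8.5 kg.
Tool frame: the origin (TCP) lies on the centre line of the jaws, within the pads' length; the fingertips stand 14 mm ahead of it and the grasp point (between the pads) lies 5 mm behind it; z points along the fingers, y is the line along which they close (so a half turn about z gives the same grasp; the last joint's range is limited). The gripper opens to 85 mm and grips with 20 to 120 N. Pads are 22 mm wide; open, the fingers measure 114 mm over their backs; the gripper's body (76 mm by 85 mm) begins 54 mm behind the grasp point. The pads swing forward as they close: fully open they stand 13 mm farther back than shut.
Start: joints at [1.238, 0.238, -0.013, 1.319, 0, 1.571], TCP at [0.171, 0.496, 0.245] pointing down, gripper open.
Joint ranges: [-2.66, 2.66], [-1.03, 1.9], [-1.14, 1.46], [-1.82, 2.27], [-1.45, 1.34], [-3.14, 3.14]. Speed limits (rad/s): [2.22, 2.22, 2.79, 3.14, 3.14, 3.14].

## Interface

Orientations are given as a 3x3 rotation matrix whose columns are the frame's x, y, z axes.
In Python, from workcell import sensors, viewer, hand_in gives the robot as it stands.
- The arm moves only by the shell command python3 -m creep 'ROWS' [OPENING] [FORCE]. ROWS is JSON, a list of rows, each a list of 6 numbers: the shift along the tool's x, y, z normalised to -1 to 1, where 1 is 60 mm, then the turn, a rotation vector about the tool's x, y, z normalised to -1 to 1, where 1 is 8 degrees. A call has 1 to 5 rows; each row shifts and turns the commanded pose from where the row before left it, along the tool's axes as they then stand; what a row does not reach is not made up. A row lasts 1/8 s, in which the tool goes at most 62.5 mm and 10.7 degrees, less where a joint would pass 70% of its speed; a pose out of reach is approached as far as the arm can. A call with a number of a shift or a turn outside -1 to 1 is refused whole. A call with a gripper value outside its range is refused whole. OPENING is the opening, from -1 (shut) to 1 (fully open), set as the call begins (- or left out, the last holds). The fingers move at their own pace and stop on an object; FORCE is the grip in N (left out, the last holds). Time passes only in rows, so rows that do not move let the fingers close. It gives the time, the measured TCP pose, the force, the opening and the grip force at its end, in the units of the state.
- sensors.sense(): the state, without advancing time (a new reading comes with each control period).
- viewer.capture(name): name is "scene" or "top" or "wrist"; returns a dict with "frame" (384x512x3 uint8, blue, green, red), "camera_matrix" (3x3 intrinsics, pixels), "cam_to_world" (4x4, takes a point from camera to world coordinates); the wrist camera has in their place "hand_eye" (4x4, takes a point from camera to tool coordinates, whose origin is the TCP and whose axes are the flange's). Camera axes: x right, y down, z forward; pixel columns grow to the right and rows downward; lengths in m; the calibration is good to about 2 mm. A picture is of the moment at which its call begins: read the wrist's pose just before it. There is no depth.
- hand_in(): hands the job in; it is judged then, once.
The state is a dict: "clock": time; "joint_positions": joint angles; "dq": joint speeds; "joint_torque": joint torques, N m; "eef_pos": TCP position; "orientation": TCP orientation; "contact_force": force on the tool from outside, world axes, zero at the start; "wrist_torque": the same for the moment, N m; "width": finger opening in m; "gripper_force": force on a finger pad.
Only numpy, scipy, OpenCV 4.12 (cv2) and the standard library are available. Lean on these libraries where they do the work, as an engineer would, in place of code of your own. Each camera call takes 0.05 s, during which the arm holds its last target. There are 200 camera calls.

## Working session

There is one attempt and no reset: what is moved stays moved. The work goes in short steps, Python scripts to look and compute and a shell command to move; the robot and the scene stay as the last step left them, time stands still between calls to the robot, and variables do not carry over. Pictures are saved under pics/ and viewed, at most 10 in all, crops included, and the job is handed in when it is done.

```bash
mkdir -p pics
python3 - <<'E'
from workcell import sensors, viewer
import cv2, numpy as np
s=sensors.sense(); print({k:np.round(v,3).tolist() for k,v in s.items()})
for n in ("top","scene"):
    c=viewer.capture(n); cv2.imwrite(f"pics/{n}1.png",c["frame"]); np.savez(f"{n}1.npz",**c)
    print(n,c["camera_matrix"].round(1).tolist(),c["cam_to_world"].round(3).tolist())
E
```

```text
{'clock': 0.0, 'joint_positions': [1.238, 0.239, -0.014, 1.319, 0.0, 1.571], 'dq': [0.001, 0.0, -0.002, 0.001, -0.002, 0.002], 'joint_torque': [-0.001, -53.878, 34.644, 0.018, -0.0, 0.0], 'eef_pos': [0.171, 0.496, 0.245], 'orientation': [[-0.945, 0.327, -0.001], [0.327, 0.945, -0.001], [0.0, -0.001, -1.0]], 'contact_force': [-0.316, -0.96, 0.226], 'wrist_torque': [-0.025, 0.031, 0.001], 'gripper_force': 0.0, 'width': 0.086}
top [[388.2, 0.0, 256.7], [0.0, 388.2, 194.8], [0.0, 0.0, 1.0]] [[-0.015, -0.987, 0.163, 0.362], [-1.0, 0.014, -0.009, -0.002], [0.007, -0.163, -0.987, 1.351], [0.0, 0.0, 0.0, 1.0]]
scene [[360.2, 0.0, 248.7], [0.0, 360.2, 194.5], [0.0, 0.0, 1.0]] [[-0.512, 0.737, -0.442, 1.184], [0.859, 0.438, -0.264, 0.36], [-0.001, -0.515, -0.857, 1.218], [0.0, 0.0, 0.0, 1.0]]
```

View pics/top1.png

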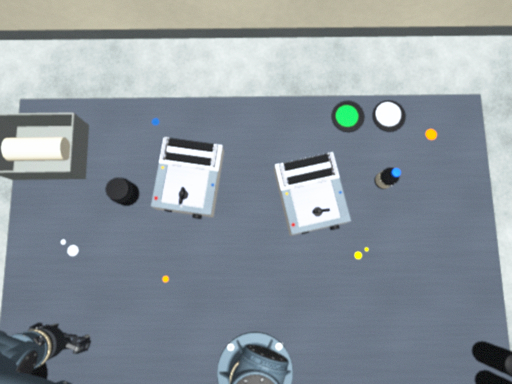

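View pics/scene1.png

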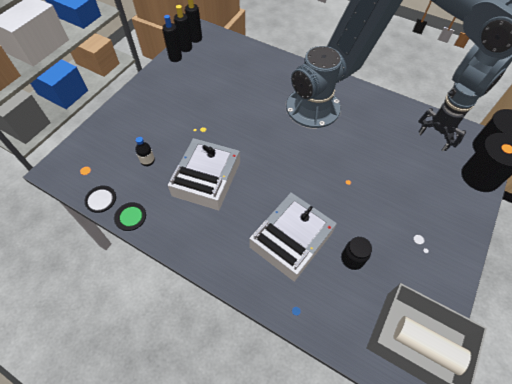

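The top view shows two mixers. The right one, around (313,195), has its knob at (320,211) lying sideways, so it is mixer A. The left one's knob, at (182,195), points along the mixer's x, so it is B. The tin is at (122,190) and the bottle at (388,178). I'll zoom in for the corners.

Run:
```python
import cv2, numpy as np
f=np.load("top1.npz")["frame"][140:245,262:362]
cv2.imwrite("pics/cropA.png",cv2.resize(f,None,fx=5.6,fy=5.6,interpolation=cv2.INTER_CUBIC))
```

```text
(no output)
```

View pics/cropA.png

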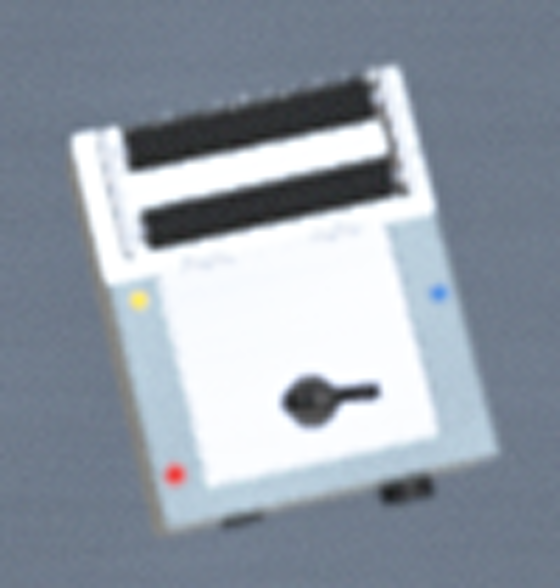

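The crop shows the front corners of the housing top at (163,530) and (498,452). The hatch corners are at (207,487), (437,435), (385,225) and (163,280), and the knob disc is at (312,400) with its wing tip at (380,390). Next I'll fit the mixer pose.

```bash
cat > h.py <<'E'
import numpy as np
def ray(c,px,z):
    K=c["camera_matrix"];T=c["cam_to_world"]
    d=T[:3,:3]@np.linalg.solve(K,[px[0],px[1],1.]);o=T[:3,3]
    return o+d*(z-o[2])/d[2]
def proj(K,T,P):
    p=np.linalg.inv(T)@np.append(P,1); q=K@p[:3]; return q[:2]/q[2]
E
python3 - <<'E'
from h import *
from workcell import sensors
c=np.load("top1.npz")
pc=lambda u,v:(262-.41+u/5.6,140-.41+v/5.6)
pts=[(163,530),(498,452),(207,487),(437,435)]
L=np.array([(-.12,.1),(-.12,-.1),(-.1,.068),(-.1,-.068)])
W=np.array([ray(c,pc(*p),.08)[:2] for p in pts])
a=L-L.mean(0);b=W-W.mean(0)
th=np.arctan2((a[:,0]*b[:,1]-a[:,1]*b[:,0]).sum(),(a*b).sum())
R=np.array([[np.cos(th),-np.sin(th)],[np.sin(th),np.cos(th)]])
t=W.mean(0)-R@L.mean(0)
print("yaw",np.degrees(th),"t",t,"res mm",(W-(L@R.T+t))*1e3)
ax=R@[-.066,0]+t; print("axis",ax)
print("disc",ray(c,pc(312,400),.083)[:2])
tip=ray(c,pc(380,390),.122)[:2]-ax; print("tip",np.linalg.norm(tip),np.degrees(np.arctan2(tip[1],tip[0])), "wing_a deg",-(np.degrees(np.arctan2(tip[1],tip[0]))-np.degrees(th)+90))
print("tip local", R.T@tip)
E
```

```text
yaw 12.095866059081542 t [ 0.57677937 -0.19649555] res mm [[ 0.54358085  1.1924878 ]
 [ 1.39539022 -1.4384166 ]
 [-1.01780923  1.79046585]
 [-0.92116183 -1.54453706]]
axis [ 0.51224468 -0.21032572]
disc [ 0.51372287 -0.21226113]
tip 0.034585567865623654 -86.71342446352493 wing_a deg 8.809290522606474
tip local [-0.00529664 -0.03417758]
```

Mixer A has a yaw of about 12.1° and its knob axis is near (0.513,-0.211), with the wing about 9° turned. I'll travel there at the present height.

```bash
python3 -m creep '[[-0.3,-0.3,0,0,0,0],[-0.6,-0.6,0,0,0,0],[-0.6,-0.6,0,0,0,0],[-0.6,-0.6,0,0,0,0],[-0.6,-0.6,0,0,0,0]]'
python3 -m creep '[[-0.6,-0.6,0,0,0,0],[-0.6,-0.6,0,0,0,0],[-0.6,-0.6,0,0,0,0],[-0.6,-0.6,0,0,0,0],[-0.6,-0.6,0,0,0,0]]'
python3 -m creep '[[-0.6,-0.6,0,0,0,0],[-0.6,-0.6,0,0,0,0],[-0.6,-0.6,0,0,0,0],[-0.6,-0.6,0,0,0,0],[-0.4,-0.4,0,0,0,0]]'
python3 -m creep '[[0,0,0,0,0,1],[0,0,0,0,0,1],[0,0,0,0,0,1],[0,0,0,0,0,1],[0,0,0,0,0,1]]'
python3 -m creep '[[0,0,0,0,0,1],[0,0,0,0,0,1],[0,0,0,0,0,1],[0,0,0,0,0,0.45],[0,0,0,0,0,0]]'
```

```text
clock: 0.72
eef_pos: [0.272, 0.2886, 0.2451]
orientation: [[-0.945, 0.326, -0.0], [0.326, 0.945, -0.0], [0.0, -0.0, -1.0]]
contact_force: [1.4, 0.4, 0.6]
width: 0.0858
gripper_force: 0.0
clock: 1.35
eef_pos: [0.3834, 0.0595, 0.2453]
orientation: [[-0.945, 0.327, 0.0], [0.327, 0.945, -0.0], [-0.0, 0.0, -1.0]]
contact_force: [0.7, 0.9, 0.6]
width: 0.085
gripper_force: 0.0
clock: 1.98
eef_pos: [0.4874, -0.1546, 0.2448]
orientation: [[-0.945, 0.328, -0.001], [0.328, 0.945, -0.0], [0.001, -0.0, -1.0]]
contact_force: [-0.1, 0.5, -0.6]
width: 0.0853
gripper_force: 0.0
clock: 2.6
eef_pos: [0.4867, -0.1524, 0.245]
orientation: [[-0.51, 0.86, -0.001], [0.86, 0.51, 0.0], [0.001, -0.001, -1.0]]
contact_force: [-1.1, -0.4, 0.3]
width: 0.0856
gripper_force: 0.0
clock: 3.22
eef_pos: [0.4867, -0.1524, 0.245]
orientation: [[-0.059, 0.998, -0.001], [0.998, 0.059, 0.0], [0.0, -0.001, -1.0]]
contact_force: [-0.2, 0.6, 0.6]
width: 0.0855
gripper_force: 0.0
```

```bash
python3 -m creep '[[-0.5,0.19,0,0,0,0],[-0.5,0.19,0,0,0,0],[0,0,0,0,0,0]]'
python3 - <<'E'
from h import *
from workcell import sensors, viewer
import cv2
s=sensors.sense(); c=viewer.capture("wrist")
T=np.eye(4);T[:3,:3]=s["orientation"];T[:3,3]=s["eef_pos"];T=T@c["hand_eye"]
np.savez("w1.npz",frame=c["frame"],camera_matrix=c["camera_matrix"],cam_to_world=T)
print(s["eef_pos"])
cv2.imwrite("pics/w1.png",cv2.resize(c["frame"],(800,600),interpolation=cv2.INTER_CUBIC))
E
```

```text
clock: 3.6
eef_pos: [0.5136, -0.2125, 0.2447]
orientation: [[-0.058, 0.998, -0.0], [0.998, 0.058, -0.0], [-0.0, -0.0, -1.0]]
contact_force: [0.3, -0.0, 0.3]
width: 0.0854
gripper_force: 0.0
[ 0.5136497  -0.21246375  0.24467835]
```

View pics/w1.png

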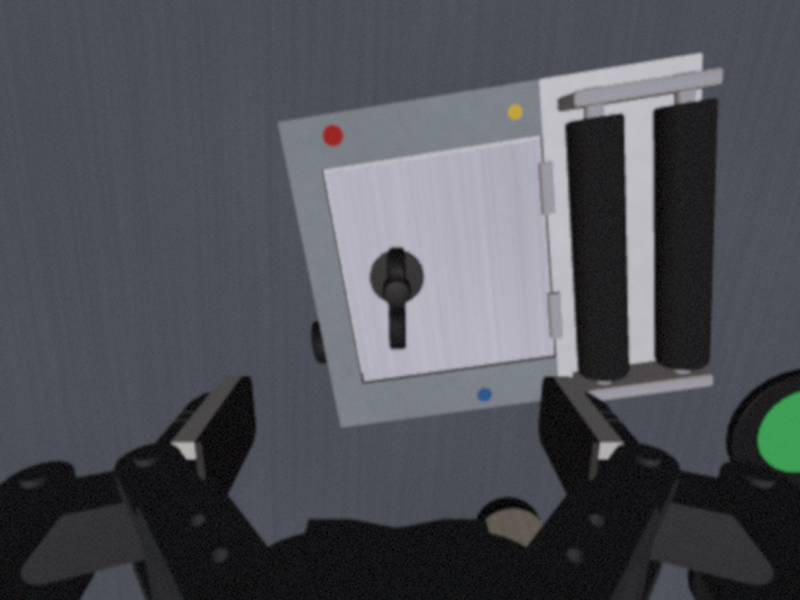

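The wrist view shows the front housing corners at (280,122) and (342,427). The hatch corners are at (324,170), (363,382), (538,137) and (554,356). The knob disc is at (397,277), and the blade runs from (397,248) to the long tip at (398,348).

Run:
```python
from h import *
c=np.load("w1.npz")
pc=lambda u,v:((u+.5)/1.5625-.5,(v+.5)/1.5625-.5)
pts=[(280,122),(342,427),(324,170),(363,382),(538,137),(554,356)]
L=np.array([(-.12,.1),(-.12,-.1),(-.1,.068),(-.1,-.068),(.026,.068),(.026,-.068)])
W=np.array([ray(c,pc(*p),.08)[:2] for p in pts])
a=L-L.mean(0);b=W-W.mean(0)
th=np.arctan2((a[:,0]*b[:,1]-a[:,1]*b[:,0]).sum(),(a*b).sum())
R=np.array([[np.cos(th),-np.sin(th)],[np.sin(th),np.cos(th)]])
t=W.mean(0)-R@L.mean(0)
print("yaw",np.degrees(th),"t",t,"res mm",((W-(L@R.T+t))*1e3).round(1).tolist())
ax=R@[-.066,0]+t; print("axis",ax,"disc",ray(c,pc(397,277),.0845)[:2])
p=ray(c,pc(398,348),.122)[:2];q=ray(c,pc(397,248),.122)[:2];d=p-q
print(p,q,np.linalg.norm(d),np.degrees(np.arctan2(d[1],d[0])))
# predicted images of wing angles
for w in (.1,.2,.3):
  u=R@[-np.sin(w),-np.cos(w)]
  print(w,np.degrees(np.arctan2(u[1],u[0])),[(proj(c["camera_matrix"],c["cam_to_world"],np.append(ax+r*u,.122))*1.5625).round(0) for r in (.037,-.022)])
```

```text
yaw 11.9642461632219 t [ 0.57871557 -0.19963837] res mm [[0.1, -0.3], [-0.4, -0.5], [-0.4, 1.6], [-0.3, -1.1], [-0.2, 1.3], [1.3, -1.0]]
axis [ 0.51414928 -0.21332025] disc [ 0.51312788 -0.21341123]
[ 0.51556038 -0.24517074] [ 0.51166355 -0.18854847] 0.05675620332736876 -86.06302642890098
0.1 -83.76533178808634 [array([402., 356.]), array([397., 253.])]
0.2 -89.49490973939457 [array([395., 356.]), array([401., 253.])]
0.3 -95.2244876907028 [array([389., 355.]), array([405., 254.])]
```

The blade points at -86.5° and the tool is centred on the axis and aligned with the blade. I'll descend and close.

```bash
python3 -m creep '[[0,0,0.6,0,0,0],[0,0,0.7,0,0,0],[-0.01,0,0.6,0,0,0],[0,0,0.43,0,0,0],[0,0,0,0,0,0]]'
python3 -m creep '[[0,0,0,0,0,0],[0,0,0,0,0,0],[0,0,0,0,0,0],[0,0,0,0,0,0],[0,0,0,0,0,0]]' -1 50
python3 -m creep '[[0,0,0,0,0,0],[0,0,0,0,0,0],[0,0,0,0,0,0]]'
```

```text
clock: 4.28
eef_pos: [0.5115, -0.2104, 0.1041]
orientation: [[-0.059, 0.998, -0.004], [0.998, 0.059, 0.002], [0.002, -0.004, -1.0]]
contact_force: [-0.3, 0.9, 0.2]
width: 0.0857
gripper_force: 0.0
clock: 4.9
eef_pos: [0.5133, -0.2117, 0.106]
orientation: [[-0.058, 0.998, 0.001], [0.998, 0.058, -0.0], [-0.0, 0.001, -1.0]]
contact_force: [-1.3, 1.0, 5.8]
width: 0.0094
gripper_force: 50.1
clock: 5.28
eef_pos: [0.5133, -0.2117, 0.106]
orientation: [[-0.058, 0.998, 0.001], [0.998, 0.058, -0.0], [-0.0, 0.001, -1.0]]
contact_force: [-1.5, 0.6, 6.5]
width: 0.0094
gripper_force: 50.1
```

```bash
python3 -m creep '[[0,0,0,0,0,0.5],[0,0,0,0,0,0.8],[0,0,0,0,0,0.8],[0,0,0,0,0,0.8],[0,0,0,0,0,0.8]]'
python3 -m creep '[[0,0,0,0,0,0.8],[0,0,0,0,0,0.8],[0,0,0,0,0,0.8],[0,0,0,0,0,0.8],[0,0,0,0,0,0.8]]'
python3 -m creep '[[0,0,0,0,0,0.8],[0,0,0,0,0,0.8],[0,0,0,0,0,0.8],[0,0,0,0,0,0.06],[0,0,0,0,0,0]]'
python3 - <<'E'
from workcell import sensors
import numpy as np
s=sensors.sense();R=np.array(s["orientation"]);print(np.degrees(np.arctan2(R[1,0],R[0,0])),s["wrist_torque"],s["joint_positions"][5])
E
```

```text
clock: 5.9
eef_pos: [0.5138, -0.2118, 0.1061]
orientation: [[0.446, 0.895, 0.001], [0.895, -0.446, -0.0], [0.0, 0.001, -1.0]]
contact_force: [1.2, 0.3, 4.3]
width: 0.0086
gripper_force: 50.1
clock: 6.52
eef_pos: [0.5141, -0.2122, 0.1061]
orientation: [[0.852, 0.523, 0.002], [0.523, -0.852, -0.001], [0.001, 0.002, -1.0]]
contact_force: [1.0, -1.4, 2.6]
width: 0.0091
gripper_force: 49.9
clock: 7.15
eef_pos: [0.5142, -0.2124, 0.1061]
orientation: [[0.978, 0.211, 0.002], [0.211, -0.978, -0.002], [0.002, 0.002, -1.0]]
contact_force: [3.5, -5.3, 3.1]
width: 0.0094
gripper_force: 49.9
12.16992691415357 [-0.82873124 -0.70600209 -0.04929669] 2.5378251146719726
```

The tool is at 12.2° against a target of 12.0°. I'll release, rise and look.

```bash
python3 -m creep '[[0,0,0,0,0,0],[0,0,0,0,0,0],[0,0,0,0,0,0],[0,0,0,0,0,0],[0,0,0,0,0,0]]' 0.5
python3 -m creep '[[0,0,-0.4,0,0,0],[0,0,-0.7,0,0,0],[0,0,-0.7,0,0,0],[0,0,-0.6,0,0,0],[0,0,0,0,0,0]]'
python3 - <<'E'
from h import *
from workcell import sensors, viewer
import cv2
s=sensors.sense(); c=viewer.capture("wrist")
T=np.eye(4);T[:3,:3]=s["orientation"];T[:3,3]=s["eef_pos"];T=T@c["hand_eye"]
np.savez("w2.npz",frame=c["frame"],camera_matrix=c["camera_matrix"],cam_to_world=T)
cv2.imwrite("pics/w2.png",cv2.resize(c["frame"],(800,600),interpolation=cv2.INTER_CUBIC))
E
```

```text
clock: 7.78
eef_pos: [0.5131, -0.2116, 0.1055]
orientation: [[0.978, 0.209, -0.0], [0.209, -0.978, 0.0], [-0.0, -0.0, -1.0]]
contact_force: [-0.1, 0.1, -0.2]
width: 0.0641
gripper_force: 0.0
clock: 8.4
eef_pos: [0.5144, -0.2121, 0.2524]
orientation: [[0.978, 0.209, 0.005], [0.209, -0.978, -0.002], [0.004, 0.003, -1.0]]
contact_force: [0.2, 0.0, -0.2]
width: 0.0639
gripper_force: 0.0
```

View pics/w2.png

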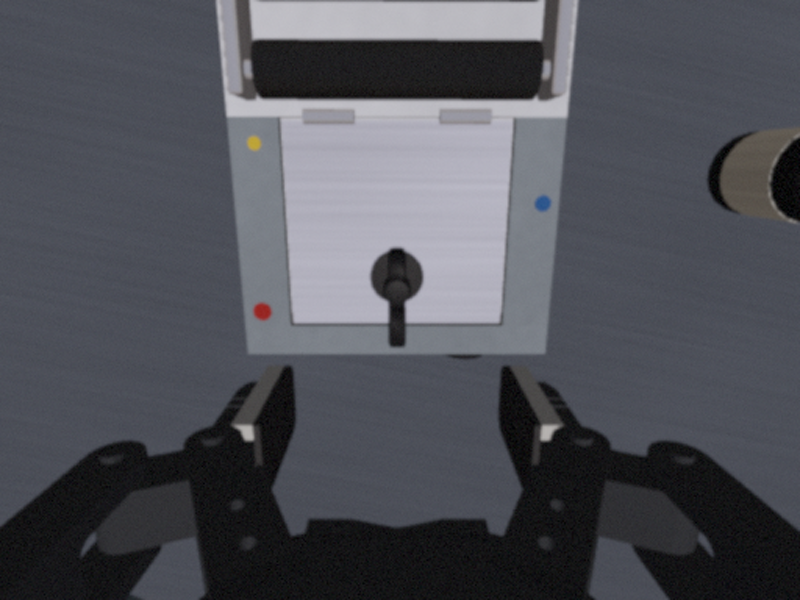

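The long wing at (398,348) now points straight over the front frame edge, and that edge is level in the picture, so the wing is square. The gripper is clear.

```bash
python3 -c "from workcell import hand_in; print(hand_in())"
```

```text
the job is handed in; nothing more can be done
None
```

Mixer A's wing knob now points squarely out over the front frame edge (within about 1° by camera and tool angle), the gripper is clear, nothing else was touched, and the job was handed in at about 8.5 s.

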